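# Lock the slab roller for the move

## Task

Put the clay slab roller's transport lock on: slide the wooden grip away from the rollers until you feel its sprung end stop, press it a few millimetres into the spring, shift it across (away from the robot's side, towards the roller's far long edge) into its side pocket as far as it goes, and let go. Do not ram the spring solid, and leave the ceramic pieces around the roller where they are.

Things in the scene. Friction and masses are not known exactly. Their poses are not given: they have to be found in the camera images.
- press: Bench slab roller, fixed to the bench: plywood bed 240 (x) by 400 (y) by 20 mm (y -210 to 190), two steel rollers between grey cheeks 140 mm high with a cross-bar up to 145 mm at its -y end (y -195 to -135) with a crank on the +x cheek, and a lock housing. Origin on the bench under roller x=0, y=0. Its +y points away from the rollers, its +x to its far long edge, away from the robot.
- housing_top (a point): Middle of the flat top of the grey lock housing, 70 mm above the bench, at roller x 8, y 52 mm; the housing measures 130 mm (x) by 235 mm (y). A black rubber dust seal on it hides the lock's track, stop and pocket.
- grip_top (a point): Centre of the top face of the pale wooden block grip, 116 mm above the bench. The block is 36 mm along roller x, 18 mm along roller y, 36 mm tall, on a 12 mm round stem: its underside is 9 mm above the housing. It never turns against the roller. It starts at roller x = 0, y -30 to 0 mm. It slides along +y, then shifts across along +x.
- lock_slide (a joint): How far the grip has slid along roller +y, m; 0 at roller y -30 mm. Drags with 1.5 N. A hidden sprung stop meets it at a different place each time, between 0.080 and 0.130. The stop gives way under 4.5 N plus 1.5 N for each mm, drag extra. Only 3 mm or more into the spring (best 4 to 7) is the way across free; short of that a tooth blocks it.
- lock_grip (a joint): How far the grip has shifted across along roller +x, m: 0 at the start, 0.018 at the end of the pocket; past 0.015 it is clear of the tooth. Shifting drags with up to about 4 N. Once it is in the pocket and let go, the spring pushes the grip back along -y behind the tooth, and it stays.
- trip (a joint): Overload trip inside the housing, not visible: 0 at the start; it is pushed up and stays so when the sprung stop is driven more than 9 mm back (about 18 N; solid at 11 mm).
- stamp_a: White ceramic stamp, upright cylinder 34 mm wide, 45 mm high, loose on the bench on the robot's side of the roller. Origin at its underside. Leave it.
- stamp_b: White ceramic stamp, upright cylinder 34 mm wide, 60 mm high, loose on the bench on the robot's side of the roller. Origin at its underside. Leave it.
- pendant: Round terracotta pendant 44 mm wide, 10 mm thick, lying on the bench beyond the roller's +y end. Origin at its underside. Leave it.
- slip_cup: Blue ceramic cup 72 mm wide, 75 mm high, on the bench beyond the roller's +y end. Origin at its underside. Leave it.

How it is judged (in metres and radians):
At the end, for the whole second after the job is handed in: The grip is shifted at least 15.5 of its 18 mm across, into the pocket behind the tooth, and stays there when released; the overload trip has not been pushed up (under 1 mm) (value of joint lock_grip above 0.0155 m and value of joint trip below 0.001 m); the robot touches nothing.
It fails at once if the sprung stop was rammed: the overload trip was pushed up by more than 1 mm (value of joint trip above 0.001 m).
It fails at once if a ceramic piece was shifted by more than 20 mm (distance of any of stamp_a, stamp_b, pendant, slip_cup from where it was at the start of the episode above 0.02 m).
It also fails if it takes over 54 s, if anything falls off the work surface, if the arm or the gripper's body presses on something with over 40 N, if the wrist force passes 120 N, or if a joint passes its speed limit or range.

## Robot

A 6-joint arm with a two-finger parallel gripper is mounted at the origin on the work surface. World frame = base frame: x ahead of the robot, y to its left, z up, the work surface at z = 0. Lengths are in mm, angles in rad, forces in N, time in s.
With the tool pointing down it reaches from about 350 to 975 mm from the base axis. Payload 7.1 kg.
Tool frame: the origin (TCP) lies midway between the tips of the shut fingers; the grasp point (between the pads) lies 19 mm behind it; z points along the fingers, y is the line along which they close (so a half turn about z gives the same grasp; the last joint's range is limited). The gripper opens to 88 mm and grips with 3 to 60 N. Pads are 20 mm wide; open, the fingers measure 115 mm over their backs; the gripper's body (75 mm by 178 mm) begins 61 mm behind the grasp point.
Start: joints at [1.24, 0.423, 1.63, -0, 1.089, -0.019], TCP at [191.701, 594.858, 222.675] pointing down, gripper open.
Joint ranges: [-3, 3], [-0.9, 2.11], [0.09, 2.58], [-1.31, 4.45], [0.11, 2.69], [-2.54, 2.54]. Speed limits (rad/s): [2.39, 2.39, 3.01, 3.14, 3.14, 3.14].

## Interface

Orientations are given as a rotation vector (axis times angle).
In Python, from workcell import ctrl gives the robot as it stands.
- The arm moves only by the shell command python3 -m pendant 'ROWS'. ROWS is a JSON object of lists of equal length, an entry for each row: "grip": the opening, from -1 (shut) to 1 (fully open); "linear": the shift along the tool's x, y, z in mm, a list of three; "angular": the turn, a rotation vector about the tool's x, y, z in rad, a list of three. In form: {"grip": [grip, ...], "linear": [[tx, ty, tz], ...], "angular": [[ax, ay, az], ...]}. A call has 1 to 12 rows; each row shifts and turns the commanded pose from where the row before left it, along the tool's axes as they then stand; what a row does not reach is not made up. A row lasts 1/12 s, in which the tool goes at most 41.7 mm and 7.16 degrees, less where a joint would pass 70% of its speed; a pose out of reach is approached as far as the arm can. A call with a gripper value outside its range is refused whole. The fingers move at their own pace and stop on an object; the grip force is fixed at half the most. Time passes only in rows, so rows that do not move let the fingers close. It gives the time, the measured TCP pose, the force, the opening and the grip force at its end, in the units of the state.
- ctrl.get_obs(): the state, without advancing time (a new reading comes with each control period).
- ctrl.get_image(name): name is "scene" or "top" or "wrist"; returns the picture (400x640x3 uint8, red, green, blue); there is no depth.
- ctrl.camera_params(name): a dict with "vfov" (degrees; the focal length in pixels is half the picture's height over the tangent of half this angle, whatever the lens; pixels are square), "cx", "cy" (the principal point, pixels), "k1" (the pictures are not rectified: a ray, as slopes to the right and down, at radius r is drawn at 1 + k1 r^2 times it, then the intrinsics apply), "R" (3x3) and "t" (3): a world point X has camera coordinates R X + t; the wrist camera has in their place "T_tool_cam" (4x4, takes a point from camera to tool coordinates, whose origin is the TCP and whose axes are the flange's). Camera axes: x right, y down, z forward; pixel columns grow to the right and rows downward; lengths in mm; the calibration is good to about 2 mm. A picture is of the moment at which its call begins: read the wrist's pose just before it. camera_params takes no time and is no camera call.
- ctrl.close_job(): hands the job in; it is judged then, once.
The state is a dict: "t": time; "qpos": joint angles; "qvel": joint speeds; "joint_torque": joint torques, N m; "ee_pos": TCP position; "orientation": TCP orientation; "ft_force": force on the tool from outside, world axes, zero at the start; "moment": the same for the moment, N m; "width": finger opening in mm; "grasp_force": force on a finger pad.
Only numpy, scipy, OpenCV 4.12 (cv2) and the standard library are available. Lean on these libraries where they do the work, as an engineer would, in place of code of your own. Each camera call takes 0.05 s, during which the arm holds its last target. There are 200 camera calls.

## Working session

There is one attempt and no reset: what is moved stays moved. The work goes in short steps, Python scripts to look and compute and a shell command to move; the robot and the scene stay as the last step left them, time stands still between calls to the robot, and variables do not carry over. Pictures are saved under pics/ and viewed, at most 10 in all, crops included, and the job is handed in when it is done.

```bash
mkdir -p pics; ls; python3 - <<'E'
from workcell import ctrl
import cv2,numpy as np
o=ctrl.get_obs();print(o)
for n in("scene","top","wrist"):
    im=ctrl.get_image(n);cv2.imwrite(f"pics/{n}0.png",im[:,:,::-1]);print(n,ctrl.camera_params(n))
E
```

```text
pics
{'t': 0.0, 'qpos': array([ 1.23996352e+00,  4.23811351e-01,  1.63067483e+00,  2.09916203e-05,
        1.08856690e+00, -1.89870928e-02]), 'qvel': array([-1.79395756e-03,  1.27500340e-03, -2.88124653e-04,  9.61731844e-04,
        6.20206154e-05, -1.20572647e-03]), 'joint_torque': array([-2.02712508e-03, -5.44634593e+01, -2.73660618e+01,  6.42580655e-02,
        2.28492566e-02, -1.17110781e-04]), 'ee_pos': array([191.54766442, 594.35932143, 221.92605325]), 'orientation': array([-4.87836352e-01, -3.10320854e+00,  2.25375699e-03]), 'ft_force': array([-0.1556257 , -0.31023552,  0.1856121 ]), 'moment': array([-0.01245266,  0.04265276,  0.03938681]), 'grasp_force': 0.0, 'width': 87.98473200582913}
scene {'vfov': 55.51668605807421, 'cx': 316.8273552217455, 'cy': 199.63989114120477, 'k1': -0.08832238269515, 'R': array([[ 0.47674951,  0.87899767, -0.00854376],
       [ 0.74403792, -0.40868783, -0.52856582],
       [-0.46809986,  0.24563662, -0.84884932]]), 't': array([-334.67543541, -322.2220106 , 1183.71421543])}
top {'vfov': 43.79022420202631, 'cx': 317.44886456909546, 'cy': 197.84836507943845, 'k1': 0.026527314310799764, 'R': array([[-8.76442098e-04, -9.99998776e-01,  1.29620384e-03],
       [-9.93808758e-01,  7.27006058e-04, -1.11101866e-01],
       [ 1.11100788e-01, -1.38555308e-03, -9.93808178e-01]]), 't': array([106.20726813, 555.49444706, 921.04060255])}
wrist {'vfov': 59.89017069756027, 'cx': 315.62215997679215, 'cy': 194.40945945688117, 'k1': -0.03821893591408061, 'T_tool_cam': array([[-2.60627375e-04, -9.66298216e-01, -2.57425114e-01,
         6.93473716e+01],
       [ 9.99999875e-01, -3.61973794e-04,  3.46303776e-04,
        -1.21877923e+00],
       [-4.27813866e-04, -2.57424991e-01,  9.66298189e-01,
        -1.62079949e+02],
       [ 0.00000000e+00,  0.00000000e+00,  0.00000000e+00,
         1.00000000e+00]])}
```

View pics/scene0.png

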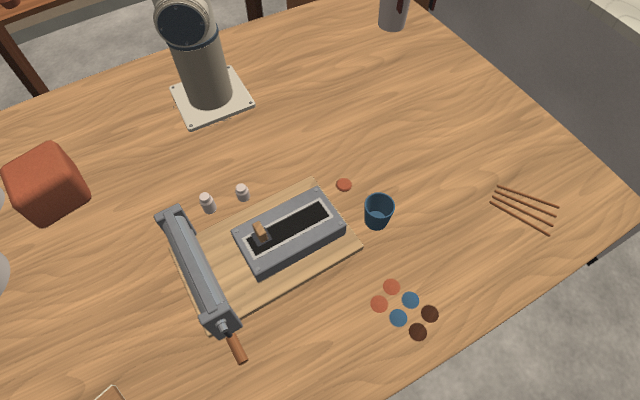

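View pics/top0.png

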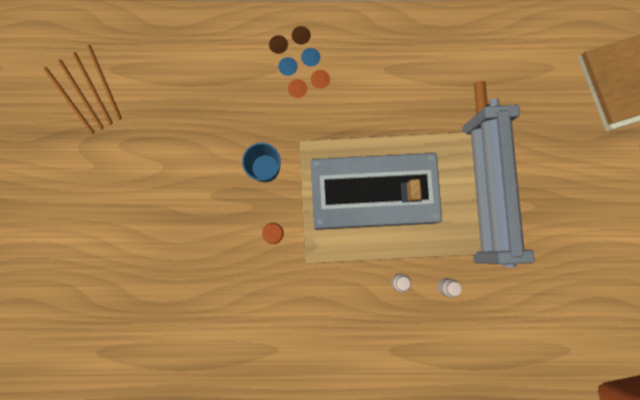

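The scene view shows the grip at about (259,231) on the housing, with the stamps at (207,202) and (242,192), the pendant at (344,184) and the cup at (379,211). In the top view the grip is at (413,190), the housing spans about (312–441, 153–229), and roller +y points left (world +y).

```bash
cat > h.py <<'E'
import cv2,numpy as np
from workcell import ctrl
from scipy.spatial.transform import Rotation as Ro
def cam(n,o=None):
    p=ctrl.camera_params(n)
    if n=="wrist":
        T=np.eye(4);T[:3,:3]=Ro.from_rotvec(o["orientation"]).as_matrix();T[:3,3]=o["ee_pos"]
        M=np.linalg.inv(T@np.array(p["T_tool_cam"]));p["R"],p["t"]=M[:3,:3],M[:3,3]
    p["f"]=200/np.tan(np.radians(p["vfov"]/2));return p
def ray(p,uv):
    d=(np.array(uv,float)-[p["cx"],p["cy"]])/p["f"];s=d.copy()
    for _ in range(20): s=d/(1+p["k1"]*(s@s))
    R=np.array(p["R"]);return -R.T@p["t"],R.T@np.array([*s,1])
def plane(p,uv,z):
    c,d=ray(p,uv);return c+d*(z-c[2])/d[2]
def proj(p,X):
    c=p["R"]@np.array(X,float)+p["t"];s=c[:2]/c[2];return s*(1+p["k1"]*(s@s))*p["f"]+[p["cx"],p["cy"]]
def tri(p,a,q,b):
    c,d=ray(p,a);e,g=ray(q,b);s=np.linalg.lstsq(np.c_[d,-g],e-c,rcond=None)[0]
    A,B=c+d*s[0],e+g*s[1];return (A+B)/2,np.linalg.norm(A-B)
E
python3 - <<'E'
from h import *
t=cv2.imread("pics/top0.png");s=cv2.imread("pics/scene0.png");P=cam("top");S=cam("scene")
h=cv2.cvtColor(t,cv2.COLOR_BGR2HSV)
m=((h[...,1]<80)&(h[...,2]>90)).astype(np.uint8);m[:,:300]=0;m[:,455:]=0;m[:140]=0;m[240:]=0
c=max(cv2.findContours(m,0,2)[0],key=cv2.contourArea);r=cv2.minAreaRect(c);print(r)
b=cv2.boxPoints(r);w=np.array([plane(P,x,70) for x in b]);print(w.round(1),np.linalg.norm(np.diff(w,axis=0),axis=1))
a=cv2.resize(t[145:240,300:460],None,fx=5,fy=5,interpolation=2);cv2.imwrite("pics/a.png",a)
c=cv2.resize(s[180:290,220:360],None,fx=5,fy=5,interpolation=2);cv2.imwrite("pics/b.png",c)
E
```

```text
((375.65478515625, 190.49197387695312), (70.64694213867188, 128.29403686523438), 87.0390625)
[[ 624.4  120.    70. ]
 [ 636.6 -117.1   70. ]
 [ 505.9 -120.1   70. ]
 [ 494.   113.2   70. ]] [237.37259346 130.6692941  233.65380591]
```

View pics/a.png

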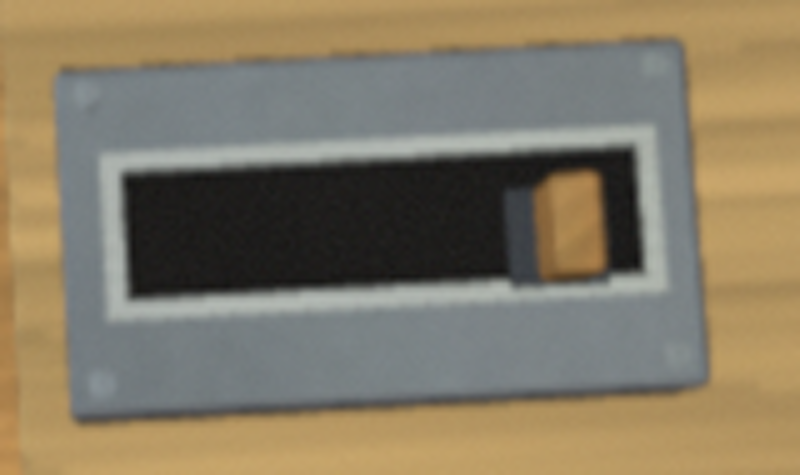

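View pics/b.png

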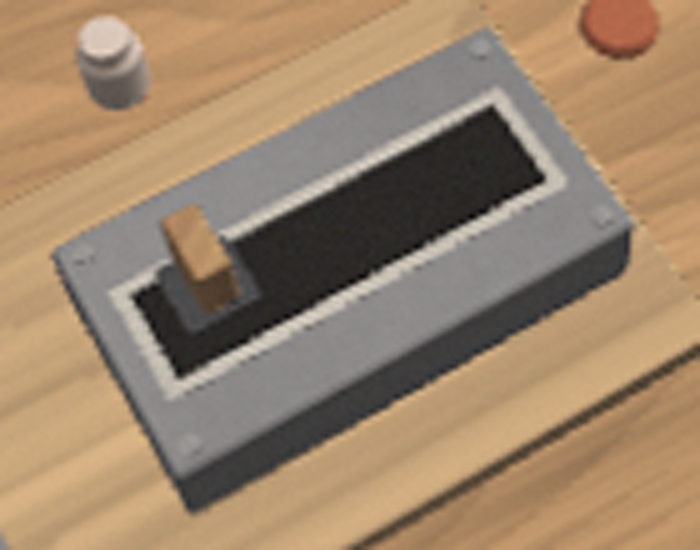

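The crops give the grip's top face centre at about (415.3,188.9) in the top view and (259.1,227.6) in the scene view. The grip's long side lies across the slot.

```bash
python3 - <<'E'
from h import *
P=cam("top");S=cam("scene")
print(tri(P,(415.3,188.9),S,(259.1,227.6)),plane(P,(415.3,188.9),116),plane(S,(259.1,227.6),116))
def tc(a,b): return (300+(a[0]+.5)/5-.5,145+(a[1]+.5)/5-.5),(220+(b[0]+.5)/5-.5,180+(b[1]+.5)/5-.5)
for a,b in[((57,72),(487,28)),((682,40),(52,250)),((707,385),(190,480)),((75,418),(632,225))]:
    pass
# housing corners top view vs scene: far(+x)/near
for a,b in[((57,72),(632,225)),((682,40),(190,475)),((707,385),(52,252)),((75,418),(487,28))]:
    u,v=tc(a,b);print(tri(P,u,S,v))
o=ctrl.get_obs();print(o["ee_pos"],Ro.from_rotvec(o["orientation"]).as_matrix().round(4))
E
```

```text
(array([561.76457593, -63.4216179 , 117.77965783]), np.float64(1.9345562753891583)) [561.63323154 -64.68285526 116.        ] [561.23758287 -62.3884926  116.        ]
(array([623.70917707, 118.01466418,  69.90414182]), np.float64(0.7494914362682807))
(array([ 636.29044419, -110.01328763,   71.28154584]), np.float64(6.914392346573751))
(array([ 507.89970481, -119.4056545 ,   67.009938  ]), np.float64(1.1409047856511016))
(array([496.05460871, 111.84626383,  68.2992023 ]), np.float64(1.7453167983074147))
[191.52978929 594.47508737 222.06944057] [[-9.518e-01  3.067e-01 -4.000e-04]
 [ 3.067e-01  9.518e-01 -1.100e-03]
 [ 0.000e+00 -1.200e-03 -1.000e+00]]
```

```bash
python3 -m pendant '{"grip":[1,1,1,1,1,1,1,1,1,1,1,1],"linear":[[0,0,0],[0,0,0],[0,0,0],[0,0,0],[-15,-30,0],[-15,-31,0],[-15,-31,0],[-15,-31,0],[-15,-31,0],[-15,-31,0],[-15,-31,0],[-15,-31,0]],"angular":[[0,0,-0.091],[0,0,-0.091],[0,0,-0.091],[0,0,-0.09],[0,0,0],[0,0,0],[0,0,0],[0,0,0],[0,0,0],[0,0,0],[0,0,0],[0,0,0]]}'
python3 -m pendant '{"grip":[1,1,1,1,1,1,1,1,1,1,1,1],"linear":[[-18,-36,0],[-18,-36,0],[-18,-36,0],[-18,-36,0],[-18,-36,0],[-18,-36,0],[-18,-36,0],[-18,-36,0],[-18,-36,0],[-18,-36,0],[-18,-36,0],[-18,-35,0]],"angular":[[0,0,0],[0,0,0],[0,0,0],[0,0,0],[0,0,0],[0,0,0],[0,0,0],[0,0,0],[0,0,0],[0,0,0],[0,0,0],[0,0,0]]}'
python3 -m pendant '{"grip":[1,1],"linear":[[0,0,0],[0,0,0]],"angular":[[0,0,0],[0,0,0]]}'
python3 - <<'E'
from h import *
o=ctrl.get_obs();print(o["ee_pos"],o["orientation"],o["ft_force"],o["t"])
cv2.imwrite("pics/w1.png",ctrl.get_image("wrist")[:,:,::-1])
p=cam("wrist",o);print(proj(p,[561.5,-63.7,116]))
E
```

```text
t: 1.15
ee_pos: [324.5, 352.7, 222.6]
orientation: [0.081, -3.14, 0.0]
ft_force: [0.2, 0.5, 0.6]
width: 87.7
grasp_force: 0.0
t: 2.15
ee_pos: [562.4, -67.2, 222.5]
orientation: [0.08, -3.14, -0.0]
ft_force: [0.8, -0.0, 0.1]
width: 87.8
grasp_force: 0.0
t: 2.32
ee_pos: [562.4, -66.8, 222.2]
orientation: [0.075, -3.14, -0.0]
ft_force: [0.3, 0.9, -0.7]
width: 87.9
grasp_force: 0.0
[562.38509563 -66.83255204 222.16545099] [ 7.52949994e-02 -3.14017223e+00 -2.49258936e-04] [ 0.28872491  0.89405877 -0.66452286] 2.3167
[321.24583726 191.55601813]
```

View pics/w1.png

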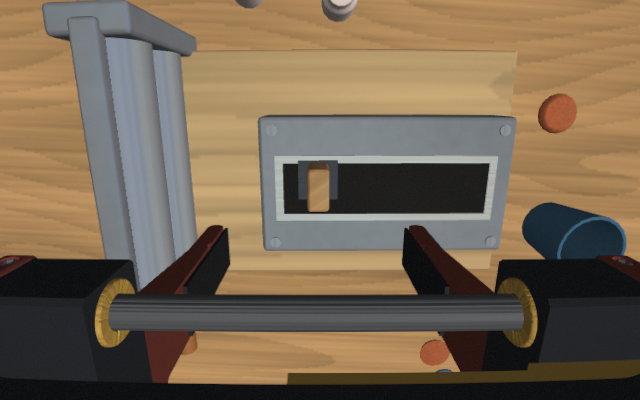

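The wrist view shows the grip's top at about (318,190), midway between the open fingers, and the housing edges run parallel to the tool's y.

```bash
python3 - <<'E'
from h import *
im=cv2.imread("pics/w1.png");h=cv2.cvtColor(im,cv2.COLOR_BGR2HSV)
m=((h[...,1]>80)&(h[...,2]>90)).astype(np.uint8);m[:,:298]=0;m[:,340:]=0;m[:160]=0;m[215:]=0
x,y,w,k=cv2.boundingRect(m);print(x,y,w,k)
o=dict(ee_pos=np.array([562.385,-66.833,222.165]),orientation=np.array([.075295,-3.14017,-.00025]));p=cam("wrist",o);T=cam("top")
for uv in((x+w/2-.5,y+k/2-.5),(318,190)): print(plane(p,uv,116),tri(p,uv,T,(415.3,188.9)))
R=Ro.from_rotvec(o["orientation"]).as_matrix();print(R.round(4))
for uv in((x,y),(x+w,y),(x,y+k)):print(R.T@(plane(p,uv,116)-o["ee_pos"]))
for e in([(261,116),(516,117)],[(265,248),(500,249)]):
    d=plane(p,e[1],70)-plane(p,e[0],70);print(d,d[0]/d[1])
E
```

```text
307 163 23 49
[557.88691679 -66.47218456 116.        ] (array([562.27743431, -66.76319566, 102.55937417]), np.float64(2.4569371704339162))
[560.34395297 -66.35061204 116.        ] (array([562.57675026, -66.26145835, 107.68778657]), np.float64(0.3085786516753472))
[[-9.989e-01 -4.790e-02 -5.000e-04]
 [-4.790e-02  9.989e-01  1.000e-04]
 [ 5.000e-04  2.000e-04 -1.000e+00]]
[ 23.71397369  -8.06249763 106.17587086]
[ 23.70912595   9.903101   106.17895129]
[-16.4274816   -8.32774927 106.15510848]
[-10.83654694 227.92977833   0.        ] -0.04754335751736021
[ -9.36769011 231.93253204   0.        ] -0.04038972035464114
```

```bash
python3 -m pendant '{"grip":[0.2,0.2,0.2,0.2,0.2,0,0,0],"linear":[[1,1,27],[0,0,30],[0,0,30],[0,0,20],[0,0,15],[0,0,10],[0,0,5],[0,0,0]],"angular":[[0,0,0],[0,0,0],[0,0,0],[0,0,0],[0,0,0],[0,0,0],[0,0,0],[0,0,0]]}'
python3 -m pendant '{"grip":[-1,-1,-1,-1,-1,-1,-1,-1],"linear":[[0,0,0],[0,0,0],[0,0,0],[0,0,0],[0,0,0],[0,0,0],[0,0,0],[0,0,0]],"angular":[[0,0,0],[0,0,0],[0,0,0],[0,0,0],[0,0,0],[0,0,0],[0,0,0],[0,0,0]]}'
```

```text
t: 3.03
ee_pos: [560.1, -63.2, 85.0]
orientation: [0.082, -3.139, -0.0]
ft_force: [-0.9, 0.1, 0.6]
width: 44.1
grasp_force: 0.0
t: 3.7
ee_pos: [561.4, -64.3, 86.4]
orientation: [-0.08, 3.139, -0.0]
ft_force: [-0.8, -0.6, 6.4]
width: 18.2
grasp_force: 30.0
```

```bash
python3 -m pendant '{"grip":[-1,-1,-1,-1,-1,-1,-1,-1,-1,-1,-1,-1],"linear":[[0,2,0],[0,4,0],[0,5,0],[0,5,0],[0,5,0],[0,5,0],[0,5,0],[0,5,0],[0,5,0],[0,4,0],[0,0,0],[0,0,0]],"angular":[[0,0,0],[0,0,0],[0,0,0],[0,0,0],[0,0,0],[0,0,0],[0,0,0],[0,0,0],[0,0,0],[0,0,0],[0,0,0],[0,0,0]]}'
python3 -m pendant '{"grip":[-1,-1,-1,-1],"linear":[[0,2,0],[0,2,0],[0,0,0],[0,0,0]],"angular":[[0,0,0],[0,0,0],[0,0,0],[0,0,0]]}'
```

```text
t: 4.7
ee_pos: [559.1, -18.8, 86.4]
orientation: [-0.08, 3.139, 0.0]
ft_force: [-0.6, 1.5, 5.6]
width: 17.9
grasp_force: 30.0
t: 5.03
ee_pos: [559.0, -15.2, 86.4]
orientation: [-0.08, 3.139, -0.0]
ft_force: [-0.4, -0.5, 6.2]
width: 17.7
grasp_force: 30.0
```

```bash
python3 -m pendant '{"grip":[-1,-1,-1,-1,-1],"linear":[[0,2,0],[0,2,0],[0,1,0],[0,0,0],[0,0,0]],"angular":[[0,0,0],[0,0,0],[0,0,0],[0,0,0],[0,0,0]]}'
```

```text
t: 5.45
ee_pos: [558.7, -10.3, 86.4]
orientation: [-0.08, 3.139, -0.0]
ft_force: [-1.2, -1.1, 7.2]
width: 18.1
grasp_force: 30.0
```

```bash
python3 -m pendant '{"grip":[-1,-1,-1,-1],"linear":[[0,2,0],[0,1,0],[0,0,0],[0,0,0]],"angular":[[0,0,0],[0,0,0],[0,0,0],[0,0,0]]}'
```

```text
t: 5.78
ee_pos: [558.5, -7.3, 86.4]
orientation: [-0.08, 3.139, -0.0]
ft_force: [-0.3, -0.5, 5.9]
width: 17.8
grasp_force: 30.0
```

```bash
python3 -m pendant '{"grip":[-1,-1,-1,-1,-1],"linear":[[0,2,0],[0,2,0],[0,1,0],[0,0,0],[0,0,0]],"angular":[[0,0,0],[0,0,0],[0,0,0],[0,0,0],[0,0,0]]}'
```

```text
t: 6.2
ee_pos: [558.3, -2.3, 86.4]
orientation: [-0.08, 3.139, -0.0]
ft_force: [-0.5, 0.4, 6.4]
width: 18.2
grasp_force: 30.0
```

```bash
python3 -m pendant '{"grip":[-1,-1,-1,-1,-1],"linear":[[0,2,0],[0,2,0],[0,1,0],[0,0,0],[0,0,0]],"angular":[[0,0,0],[0,0,0],[0,0,0],[0,0,0],[0,0,0]]}'
```

```text
t: 6.62
ee_pos: [558.1, 2.7, 86.4]
orientation: [-0.08, 3.139, -0.0]
ft_force: [-0.2, -1.4, 6.2]
width: 17.8
grasp_force: 30.0
```

```bash
python3 -m pendant '{"grip":[-1,-1,-1,-1,-1],"linear":[[0,2,0],[0,2,0],[0,1,0],[0,0,0],[0,0,0]],"angular":[[0,0,0],[0,0,0],[0,0,0],[0,0,0],[0,0,0]]}'
```

```text
t: 7.03
ee_pos: [557.8, 6.8, 86.4]
orientation: [-0.081, 3.139, -0.002]
ft_force: [-0.3, -5.7, 6.2]
width: 17.8
grasp_force: 30.0
```

```bash
python3 -m pendant '{"grip":[-1,-1,-1,-1,-1],"linear":[[0,1,0],[0,1,0],[0,1,0],[0,0,0],[0,0,0]],"angular":[[0,0,0],[0,0,0],[0,0,0],[0,0,0],[0,0,0]]}'
```

```text
t: 7.45
ee_pos: [557.7, 9.0, 86.4]
orientation: [-0.082, 3.139, -0.004]
ft_force: [-0.3, -9.9, 6.6]
width: 17.9
grasp_force: 30.0
```

```bash
python3 -m pendant '{"grip":[-1,-1,-1,-1,-1],"linear":[[0,1,0],[0,1,0],[0,1,0],[0,0,0],[0,0,0]],"angular":[[0,0,0],[0,0,0],[0,0,0],[0,0,0],[0,0,0]]}'
```

```text
t: 7.87
ee_pos: [557.6, 11.4, 86.4]
orientation: [-0.082, 3.139, -0.005]
ft_force: [-0.7, -13.3, 6.3]
width: 17.8
grasp_force: 30.0
```

```bash
python3 -m pendant '{"grip":[-1,-1,-1,-1,-1,-1,-1,-1],"linear":[[-1,0,0],[-2,0,0],[-2,0,0],[-2,0,0],[-2,0,0],[-1,0,0],[0,0,0],[0,0,0]],"angular":[[0,0,0],[0,0,0],[0,0,0],[0,0,0],[0,0,0],[0,0,0],[0,0,0],[0,0,0]]}'
```

```text
t: 8.53
ee_pos: [565.3, 11.8, 86.3]
orientation: [0.082, -3.137, 0.005]
ft_force: [-7.1, -13.1, 12.4]
width: 18.1
grasp_force: 30.0
```

```bash
python3 -m pendant '{"grip":[-1,-1,-1,-1,-1,-1],"linear":[[-1,0,0],[-1,0,0],[-1,0,0],[-1,0,0],[0,0,0],[0,0,0]],"angular":[[0,0,0],[0,0,0],[0,0,0],[0,0,0],[0,0,0],[0,0,0]]}'
python3 - <<'E'
from h import *
cv2.imwrite("pics/w2.png",ctrl.get_image("wrist")[:,:,::-1])
E
```

```text
t: 9.03
ee_pos: [569.2, 12.0, 86.3]
orientation: [0.082, -3.137, 0.005]
ft_force: [-7.2, -13.0, 12.6]
width: 17.9
grasp_force: 30.0
```

View pics/w2.png

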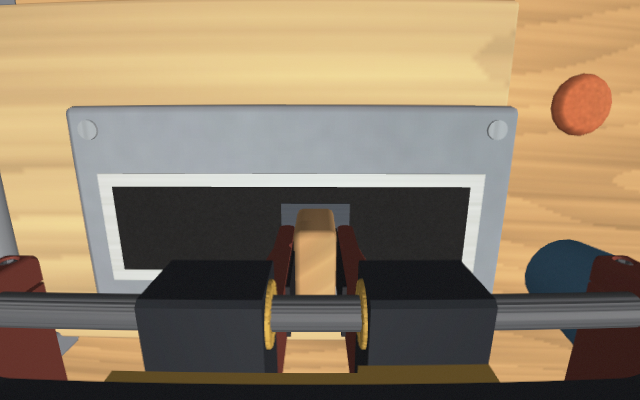

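The grip is still squarely between the pads at about (316,250). The side force stayed at 7 N over the last 4 mm, so the grip is sliding across rather than blocked.

```bash
python3 -m pendant '{"grip":[-1,-1,-1,-1,-1,-1],"linear":[[-1,0,0],[-1,0,0],[-1,0,0],[-1,0,0],[0,0,0],[0,0,0]],"angular":[[0,0,0],[0,0,0],[0,0,0],[0,0,0],[0,0,0],[0,0,0]]}'
python3 -m pendant '{"grip":[-1,-1,-1,-1,-1],"linear":[[-1,0,0],[-1,0,0],[0,0,0],[0,0,0],[0,0,0]],"angular":[[0,0,0],[0,0,0],[0,0,0],[0,0,0],[0,0,0]]}'
```

```text
t: 9.58
ee_pos: [573.1, 12.2, 86.2]
orientation: [0.082, -3.137, 0.005]
ft_force: [-7.8, -13.1, 12.2]
width: 17.8
grasp_force: 30.0
t: 10.0
ee_pos: [575.1, 12.3, 86.2]
orientation: [0.082, -3.137, 0.005]
ft_force: [-7.4, -13.1, 12.5]
width: 18.0
grasp_force: 30.0
```

```bash
python3 -m pendant '{"grip":[-1,-1,-1,-1,-1],"linear":[[-1,0,0],[-1,0,0],[0,0,0],[0,0,0],[0,0,0]],"angular":[[0,0,0],[0,0,0],[0,0,0],[0,0,0],[0,0,0]]}'
```

```text
t: 10.42
ee_pos: [576.4, 12.4, 86.1]
orientation: [0.082, -3.135, 0.005]
ft_force: [-9.4, -11.7, 13.8]
width: 17.4
grasp_force: 30.0
```

```bash
python3 -m pendant '{"grip":[-1,-1,-1,-1,-1],"linear":[[0,-1,0],[0,-1,0],[0,-1,0],[0,0,0],[0,0,0]],"angular":[[0,0,0],[0,0,0],[0,0,0],[0,0,0],[0,0,0]]}'
```

```text
t: 10.83
ee_pos: [576.5, 9.9, 86.1]
orientation: [0.081, -3.135, 0.004]
ft_force: [-9.8, -10.1, 13.4]
width: 17.8
grasp_force: 30.0
```

Now let go gently and lift.

```bash
python3 -m pendant '{"grip":[-0.4,-0.2,0.1,0.1,0.1,0.1],"linear":[[0,0,0],[0,0,0],[0,0,0],[0,0,0],[0,0,0],[0,0,0]],"angular":[[0,0,0],[0,0,0],[0,0,0],[0,0,0],[0,0,0],[0,0,0]]}'
python3 -m pendant '{"grip":[0.1,0.1,0.1,0.1,0.1,0.1,0.1,0.1],"linear":[[0,0,-5],[0,0,-15],[0,0,-20],[0,0,-30],[0,0,-30],[0,0,-30],[0,0,0],[0,0,0]],"angular":[[0,0,0],[0,0,0],[0,0,0],[0,0,0],[0,0,0],[0,0,0],[0,0,0],[0,0,0]]}'
python3 - <<'E'
from h import *
o=ctrl.get_obs();print(o["ee_pos"],o["orientation"])
a=ctrl.get_image("wrist")[:,:,::-1];cv2.imwrite("pics/w3.png",a)
b=ctrl.get_image("top")[:,:,::-1];cv2.imwrite("pics/t3.png",b)
p=cam("wrist",o)
for X in([579.5,7,116],[561.5,7,116]): print(proj(p,X))
E
```

```text
t: 11.33
ee_pos: [579.1, 12.1, 85.6]
orientation: [-0.081, 3.14, 0.0]
ft_force: [0.1, 0.4, -0.2]
width: 48.1
grasp_force: 0.0
t: 12.0
ee_pos: [580.2, 12.0, 217.9]
orientation: [-0.081, 3.136, -0.0]
ft_force: [0.2, -0.9, -0.7]
width: 48.4
grasp_force: 0.0
[580.24350802  12.03564291 217.8592469 ] [-8.05902461e-02  3.13619443e+00 -1.28220318e-04]
[310.99259117 191.98846582]
[312.10380001 169.47014776]
```

View pics/w3.png

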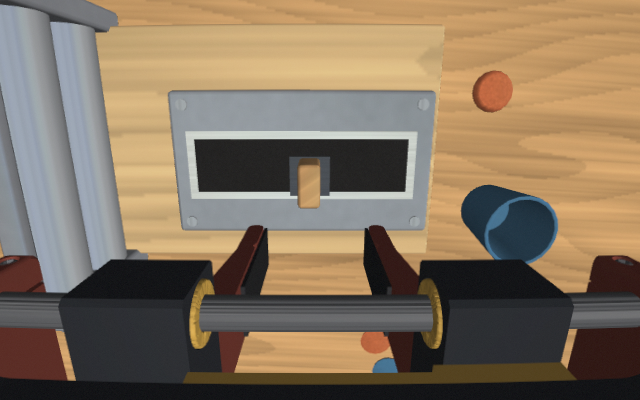

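The grip is now at about (309,184), shifted towards the slot's far edge and free of the fingers. I'll measure the shift against the first wrist picture.

```bash
python3 - <<'E'
from h import *
ey=np.array([-.0485,.9988]);ex=np.array([.9988,.0485])
O1=dict(ee_pos=np.array([562.385,-66.833,222.165]),orientation=np.array([.075295,-3.14017,-.00025]))
O3=dict(ee_pos=np.array([580.2435,12.0356,217.859]),orientation=np.array([-.08059,3.136194,-.000128]))
for f,o,(u0,u1,v0,v1),hc in(("w1",O1,(298,340,160,215),(270,500)),("w3",O3,(290,330,155,216),(190,420))):
    im=cv2.imread(f"pics/{f}.png");h=cv2.cvtColor(im,cv2.COLOR_BGR2HSV);p=cam("wrist",o)
    m=((h[...,1]>80)&(h[...,2]>90)).astype(np.uint8);M=np.zeros_like(m);M[v0:v1,u0:u1]=m[v0:v1,u0:u1]
    x,y,w,k=cv2.boundingRect(M);g=plane(p,(x+w/2-.5,y+k-.5),116)[:2]
    # housing upper(-x) edge at grip column: last wood row above
    c=x+w//2;col=h[:,c,1].astype(int);e=[r for r in range(60,130) if col[r]>80][-1]+.5
    H=plane(p,(c,e),70)[:2];print(f,(x,y,w,k),g,e,H,"far edge from housing near edge",(g-H)@ex,"y",g@ey)
a=cv2.imread("pics/top0.png").astype(int);b=cv2.imread("pics/t3.png").astype(int)
d=abs(a-b).max(2)
for n,(u,v) in dict(sa=(401,283),sb=(450,288),pend=(273,233),cup=(262,162)).items(): print(n,(d[v-22:v+22,u-22:u+22]>40).sum())
E
```

```text
w1 (307, 163, 23, 49) [578.28570258 -65.46328339] 114.5 [503.13936441 -68.85489437] far edge from housing near edge 75.22065569650634 y -93.43158402052542
w3 (298, 159, 22, 49) [592.33943577   5.62798343] 89.5 [501.01023816   0.94396931] far edge from housing near edge 91.44677724992374 y -23.10723278503136
sa 1739
sb 1508
pend 0
cup 0
```

```bash
python3 -m pendant '{"grip":[0.1,0.1,0.1,0.1,0.1,0.1,0.1,0.1,0.1,0.1,0.1,0.1],"linear":[[0,20,-10],[0,35,-10],[0,35,-10],[0,35,0],[0,35,0],[0,35,0],[0,35,0],[0,35,0],[0,35,0],[0,35,0],[0,35,0],[0,0,0]],"angular":[[0,0,0],[0,0,0],[0,0,0],[0,0,0],[0,0,0],[0,0,0],[0,0,0],[0,0,0],[0,0,0],[0,0,0],[0,0,0],[0,0,0]]}'
python3 - <<'E'
from h import *
b=ctrl.get_image("top")[:,:,::-1];cv2.imwrite("pics/t4.png",b)
s=ctrl.get_image("scene")[:,:,::-1];cv2.imwrite("pics/s4.png",s)
for f0,n,bx,sz in(("top0",b,(300,460,145,240),1),("scene0",s,(220,360,180,290),1)):
    pass
a=cv2.imread("pics/top0.png");d=abs(a.astype(int)-b).max(2)
for k,(u,v) in dict(sa=(401,283),sb=(450,288),pend=(273,233),cup=(262,162)).items(): print(k,(d[v-20:v+20,u-20:u+20]>40).sum())
T=cv2.resize(b[145:240,300:460],None,fx=5,fy=5,interpolation=2)
Z=cv2.resize(s[180:280,220:360],None,fx=5,fy=5,interpolation=2)
Z=cv2.copyMakeBorder(Z[:,:],0,0,0,100,0)[:,:800];Z=cv2.resize(Z,None,fx=1,fy=1)
cv2.imwrite("pics/T4.png",T);cv2.imwrite("pics/S4.png",Z)
E
```

```text
t: 13.1
ee_pos: [558.5, 386.6, 243.2]
orientation: [0.087, -3.138, -0.001]
ft_force: [-1.3, 0.1, 0.1]
width: 48.2
grasp_force: 0.0
sa 0
sb 0
pend 0
cup 0
```

View pics/T4.png

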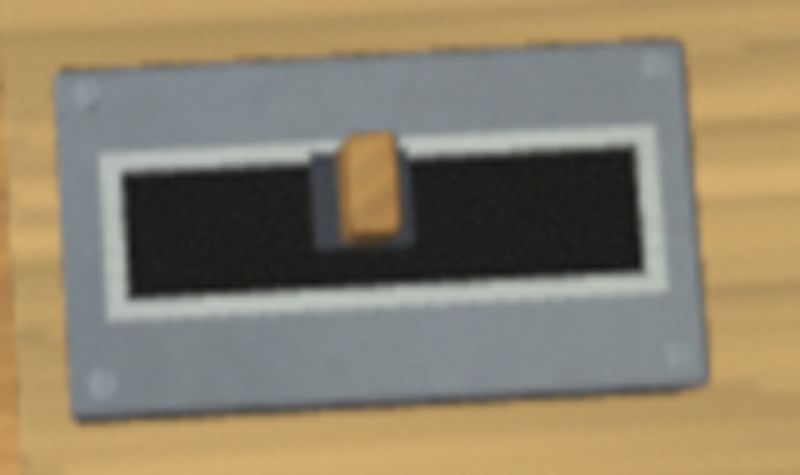

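The top crop shows the grip's top centre at about (374,184), where it was at (579,222). The ceramics have not moved, since their pixels are the same as before.

```bash
python3 - <<'E'
from h import *
P=cam("top");S=cam("scene");ex=np.array([.9988,.0485,0]);ey=np.array([-.0485,.9988,0])
def fit(f,bx):
    im=cv2.imread(f"pics/{f}.png");u0,u1,v0,v1=bx;c=cv2.resize(im[v0:v1,u0:u1],None,fx=5,fy=5,interpolation=2)
    h=cv2.cvtColor(c,cv2.COLOR_BGR2HSV);m=((h[...,1]>100)&(h[...,2]>90)).astype(np.uint8)
    k=max(cv2.findContours(m,0,2)[0],key=cv2.contourArea);x=k[:,0,:].astype(float)
    return x,u0,v0
def px(x,u,v): return (u+(x[0]+.5)/5-.5,v+(x[1]+.5)/5-.5)
for nm,p,A,B in(("top",P,("top0",(392,430,172,208)),("t4",(360,390,165,200))),("scene",S,("scene0",(248,272,215,247)),("s4",(275,320,185,240)))):
    r=[]
    for f,bx in(A,B):
        x,u,v=fit(f,bx);print(f,x.min(0),x.max(0))
        r.append([plane(p,px((x.mean(0)*0+[(x[:,0].min()+x[:,0].max())/2,x[:,1].max() if e else x[:,1].min()]),u,v),116 if not e else 116) for e in(0,1)])
    for e in(0,1): d=r[1][e]-r[0][e];print(nm,e,d@ex,d@ey)
a=plane(P,px((579,222),300,145),116);b=plane(P,px((374,184),300,145),116);print((b-a)@ex,(b-a)@ey)
E
```

```text
top0 [74. 35.] [146. 144.]
t4 [38. 34.] [100. 141.]
top 0 16.187466712383415 69.3029656332236
top 1 16.728146281387826 68.92507105740208
scene0 [25. 32.] [ 89. 106.]
s4 [ 53. 138.] [119. 225.]
scene 0 17.8583669033908 70.99081381048785
scene 1 23.2266106061688 66.16583664074967
16.88409482312173 70.48443375213152
```

The views put the shift at about 16.5–17 mm, only about a millimetre over the limit. I'll give it a gentle nudge with shut fingers from the near side to make sure it is at the pocket's end.

```bash
python3 -m pendant '{"grip":[-1,-1,-1,-1,-1,-1,-1,-1,-1,-1,-1,-1],"linear":[[4.5,-34,0],[4.5,-35,0],[4,-35,0],[4,-35,0],[4,-35,0],[4,-35,0],[4,-35,0],[4,-35,0],[4,-35,0],[4,-35,0],[5,-31.5,0],[0,0,0]],"angular":[[0,0,0],[0,0,0],[0,0,0],[0,0,0],[0,0,0],[0,0,0],[0,0,0],[0,0,0],[0,0,0],[0,0,0],[0,0,0],[0,0,0]]}'
python3 -m pendant '{"grip":[-1,-1],"linear":[[0,0,0],[0,0,0]],"angular":[[0,0,0],[0,0,0]]}'
```

```text
t: 14.2
ee_pos: [531.6, -6.7, 244.8]
orientation: [0.072, -3.138, 0.003]
ft_force: [0.2, -0.6, 0.2]
width: 0.6
grasp_force: 0.0
t: 14.37
ee_pos: [532.9, -1.6, 245.2]
orientation: [0.077, -3.139, -0.0]
ft_force: [0.8, 0.4, -0.6]
width: 0.8
grasp_force: 0.0
```

```bash
python3 -m pendant '{"grip":[-1,-1,-1,-1,-1,-1,-1,-1,-1],"linear":[[0,6,20],[0,0,30],[0,0,30],[0,0,30],[0,0,23],[0,0,15],[0,0,5],[0,0,0],[0,0,0]],"angular":[[0,0,0],[0,0,0],[0,0,0],[0,0,0],[0,0,0],[0,0,0],[0,0,0],[0,0,0],[0,0,0]]}'
python3 -m pendant '{"grip":[-1,-1,-1,-1,-1,-1,-1],"linear":[[-2,0,0],[-2,0,0],[-2,0,0],[-2,0,0],[-2,0,0],[0,0,0],[0,0,0]],"angular":[[0,0,0],[0,0,0],[0,0,0],[0,0,0],[0,0,0],[0,0,0],[0,0,0]]}'
```

```text
t: 15.12
ee_pos: [533.6, 5.7, 93.0]
orientation: [-0.082, 3.14, 0.0]
ft_force: [0.1, 0.1, -0.6]
width: 0.4
grasp_force: 0.0
t: 15.7
ee_pos: [543.5, 5.5, 92.8]
orientation: [-0.08, 3.14, -0.0]
ft_force: [-0.9, 0.3, -0.2]
width: 0.7
grasp_force: 0.0
```

```bash
python3 -m pendant '{"grip":[-1,-1,-1,-1],"linear":[[-1,0,0],[-1,0,0],[0,0,0],[0,0,0]],"angular":[[0,0,0],[0,0,0],[0,0,0],[0,0,0]]}'
python3 -m pendant '{"grip":[-1,-1,-1,-1],"linear":[[-1,0,0],[-1,0,0],[0,0,0],[0,0,0]],"angular":[[0,0,0],[0,0,0],[0,0,0],[0,0,0]]}'
```

```text
t: 16.03
ee_pos: [545.3, 5.7, 92.6]
orientation: [0.08, -3.14, -0.0]
ft_force: [0.2, 0.5, 0.7]
width: 0.6
grasp_force: 0.0
t: 16.37
ee_pos: [546.3, 5.8, 92.5]
orientation: [0.08, -3.139, -0.0]
ft_force: [-4.5, -1.3, 3.4]
width: 0.6
grasp_force: 2.4
```

```bash
python3 -m pendant '{"grip":[-1,-1,-1,-1],"linear":[[-1,0,0],[-1,0,0],[0,0,0],[0,0,0]],"angular":[[0,0,0],[0,0,0],[0,0,0],[0,0,0]]}'
python3 -m pendant '{"grip":[-1,-1,-1,-1],"linear":[[-1,0,0],[-1,0,0],[0,0,0],[0,0,0]],"angular":[[0,0,0],[0,0,0],[0,0,0],[0,0,0]]}'
```

```text
t: 16.7
ee_pos: [546.8, 5.8, 92.3]
orientation: [0.08, -3.135, -0.0]
ft_force: [-9.5, -0.0, 6.6]
width: 0.8
grasp_force: 4.9
t: 17.03
ee_pos: [547.1, 5.9, 92.1]
orientation: [0.08, -3.132, -0.0]
ft_force: [-14.1, -1.4, 10.5]
width: 0.1
grasp_force: 7.1
```

The force climbs to 14 N, well above the drag, with almost no motion, so the grip is at the pocket's end. Back off and lift.

```bash
python3 -m pendant '{"grip":[-1,-1,-1,-1,-1,-1,-1,-1,-1,-1,-1],"linear":[[3,0,0],[5,0,0],[8,0,0],[5,0,0],[0,0,-20],[0,0,-30],[0,0,-30],[0,0,-30],[0,0,-20],[0,0,0],[0,0,0]],"angular":[[0,0,0],[0,0,0],[0,0,0],[0,0,0],[0,0,0],[0,0,0],[0,0,0],[0,0,0],[0,0,0],[0,0,0],[0,0,0]]}'
python3 -c "
from workcell import ctrl
print(ctrl.close_job())"
```

```text
t: 17.95
ee_pos: [531.0, 4.9, 223.7]
orientation: [-0.08, 3.137, -0.0]
ft_force: [-0.2, 0.1, -0.3]
width: 0.7
grasp_force: 0.0
the job is handed in; nothing more can be done
None
```

The transport lock is on and the job is handed in at about 18 s: the grip is at the end of its side pocket and released, the spring was pressed only about 5–6 mm, the ceramics had not moved when last checked, and the arm is clear; the hand-in returned no verdict.

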